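Clamp the lid on the sample pot

TASK

Close the sample pot for the shaker: swing the clamp arm over the lid, fully home into its catch, then turn the T-handle clockwise until the pad meets the lid and snug it by feel - firm on the gasket, without crushing it - and let go. Keep the lid seated on the pot, and do not disturb the beaker, bottle and jar beside it.

Things in the scene. Friction and masses are not known exactly. Their poses are not given: they have to be found in the camera images.
- stand: Clamp stand, fixed to the bench: aluminium base plate 150 x 250 mm, top 20 mm up. Origin on the bench at the plate's centre, on the pot's axis; z up. A 22 mm post at y = -100 mm carries the swing arm's vertical pivot; a post at y = +100 mm carries the catch, a steel jaw open towards -x, top 175 mm up, into which the arm's free end swings.
- yoke (a joint): Swing arm's angle about its pivot, rad: 0 = home against the back of the catch (hard stop), the arm then along the stand's +y over the lid's middle; grows as it swings open, anticlockwise from above, to 1.7. Friction about 0.35 N m; stays where left. The screw stands in the arm 100 mm from the pivot. Tightening presses the arm into the catch.
- yoke_tip (a point): Free end of the swing arm, at mid thickness, 220 mm from the pivot's axis; its y axis points along the arm, away from the pivot. The arm is a grey painted bar 28 mm wide (22 mm at the tip), 18 mm thick, its top 166 mm above the bench.
- handle (a joint): Angle of screw and T-handle in the arm, rad, 0 = fully up, to 9: grows clockwise from above, driving the pad down 8 mm a turn (1.27 mm/rad). Self-locking: stays where left. Runs free at about 0.30 N m; once the pad meets the lid it climbs about 0.37 N m per rad of turn. Feel it while turning or pushing on: at rest, friction can hide it. The angle where pad and lid meet differs by about 1 rad.
- bar_mid (a point): Middle of the T-handle's cross bar, on the screw's axis: a round steel bar 14 mm thick, 110 mm long, along this point's x axis (z up), a 20 mm ball at each end; about 213 mm above the bench, going down with the screw. Below it a 12 mm neck, then the 16 mm thread; about 35 mm clear between bar and arm.
- pad: Swivel pad at the screw's foot, 36 mm across; origin in its ball socket, 8 to 11 mm above the flat face that presses. Does not turn. At the start the face is 1 to 5 mm higher than the lid's boss. Once it touches, its force grows about 290 N per rad of handle turn. Snug: 70 to 200 N, a handle torque of 0.39 to 0.55 N m, best 0.47; above 240 N (0.6 N m) the gasket is crushed.
- lid: Loose stainless lid resting on the pot's gasket, 136 mm across, 8 mm thick, 0.65 to 0.95 kg; a 40 mm boss in its middle, 6 mm high, takes the pad. Origin at the middle of the plate's underside, z up (boss top at 14 mm). A step under it, 105 mm across, keeps it in the pot's mouth with 3.5 mm of play.
- pot: Stainless pot 124 mm across, 93.5 mm high with its white gasket, fixed in the ring of the stand; origin at the middle of its underside, z up.
- beaker: Glass beaker 68 mm across, 92 mm high, beside the stand's +y end: leave alone. Origin at the middle of its foot.
- bottle: White plastic bottle 62 mm across, 145 mm high, beside the stand's -y end: leave alone. Origin at the middle of its foot.
- jar: Amber glass jar with a white lid, 68 mm across, 75 mm high, beside the stand's -y end: leave alone. Origin at the middle of its foot.
Mind the look-alikes: they are no part of the job. What is shaped like the lid but orange or pink is not meant.

How it is judged (in metres and radians):
On the way, in this order (a step that is already met when the one before it is completed fails the run):
1. the arm is swung home into its catch (value of joint yoke below 0.04 rad), for 0.2 s.
2. the pad has met the lid and presses on it (contact force between pad and lid above 15 N), for 0.1 s.
At the end, for the whole second after the job is handed in: The arm stands home in its catch (within 0.04 rad); the pad presses the lid with 70 to 200 N (a handle torque of 0.39 to 0.55 N m) and stays so after release; the lid lies flat (within 0.03 rad) and within 5 mm of the pot's middle (value of joint yoke below 0.04 rad and contact force between pad and lid between 70 and 200 N and horizontal distance between lid and pot below 0.005 m and angle between lid's own z axis and vertical below 0.03 rad); the robot touches nothing.
It fails at once if the gasket is crushed: the pad presses the lid with more than 240 N (contact force between pad and lid above 240 N).
It fails at once if the beaker, bottle or jar is pushed more than 20 mm (distance of any of beaker, bottle, jar from where it was at the start of the episode above 0.02 m).
It also fails if it takes over 58 s, if anything falls off the work surface, if the arm or the gripper's body presses on something with over 40 N, if the wrist force passes 120 N, or if a joint passes its speed limit or range.

ROBOT

A 6-joint arm with a two-finger parallel gripper is mounted at the origin on the work surface. World frame = base frame: x ahead of the robot, y to its left, z up, the work surface at z = 0. Lengths are in m, angles in degrees, forces in N, time in s.
With the tool pointing down it reaches from about 0.4 to 0.825 m from the base axis. Payload 7 kg.
Tool frame: the origin (TCP) lies on the centre line of the jaws, within the pads' length; the fingertips stand 17 mm ahead of it and the grasp point (between the pads) lies 2 mm behind it; y points along the fingers, z is the direction in which the jaws open and shut, and the axes are right-handed (so a half turn about y gives the same grasp; the last joint's range is limited). The gripper opens to 88 mm and grips with 3 to 60 N. Pads are 19 mm wide; open, the fingers measure 130 mm over their backs; the gripper's body (78 mm by 193 mm) begins 47 mm behind the grasp point.
Start: joints at [-49.154, 20.546, 0.682, 0, -70.136, -16.507], TCP at [0.278, -0.615, 0.244] pointing down, gripper open.
Joint ranges: [-176.03, 176.03], [-82.01, 121.73], [-58.28, 71.71], [-173.87, 95.51], [-174.79, -0.11], [-173.66, 173.66]. Speed limits (degrees/s): [136.94, 136.94, 172.46, 180, 180, 180].

INTERFACE

Orientations are given as [roll, pitch, yaw] about the fixed x, y, z axes, in that order (R = Rz(yaw) Ry(pitch) Rx(roll)).
In Python, from plant import r, capture, camera_info gives the robot as it stands. The module is installed in compiled form; this text tells all that it offers.
- The arm moves only by the tool apply_moves, never from a script. Its argument "deltas" is a list of rows, each an object of numbers: "tx", "ty", "tz": the shift along the tool's x, y, z in m; "turn": the turn about the tool's y in rad; "gripper": the finger opening in m, from 0 to 0.0876. A call has 1 to 5 rows; each row is the pose to reach, as a shift and turn from the pose commanded when the call began, along the tool's axes at that moment; what a row does not reach only later rows make up. A row lasts 1/10 s, in which the tool goes at most 50 mm and 8.59 degrees, less where a joint would pass 70% of its speed; a pose out of reach is approached as far as the arm can. A call with a gripper value outside its range is refused whole. The fingers move at their own pace and stop on an object; "newtons" is the grip in N (left out, the last holds). Time passes only in rows, so rows that repeat a pose let the fingers close. It gives the time, the measured TCP pose, the force and the opening at its end, in the units of the state.
- r.get_state(): the state, without advancing time (a new reading comes with each control period).
- capture(name): name is "scene" or "top" or "wrist"; returns (picture, depth): 384x512x3 uint8, red, green, blue; 384x512 float32, m along the optical axis (not along the pixel's ray), 0 where there is no reading.
- camera_info(name): a dict with "K" (3x3 intrinsics, pixels), "eye" and "orientation" of the camera in the world; the wrist camera has in their place "tool_from_camera" (4x4, takes a point from camera to tool coordinates, whose origin is the TCP and whose axes are the tool frame's). Camera axes: x right, y up, looking along -z (the intrinsics and any distortion apply to the point x, -y, -z); pixel columns grow to the right and rows downward; lengths in m; the calibration is good to about 2 mm. A picture is of the moment at which its call begins: read the wrist's pose just before it. camera_info takes no time and is no camera call.
- r.close_job(): hands the job in, once; it reports no verdict.
The state is a dict: "time_s": time; "joints": joint angles; "qd": joint speeds; "joint_torque": joint torques, N m; "tcp_pos": TCP position; "eef_rot": TCP orientation; "contact_force": force on the tool from outside, world axes, zero at the start; "moment": the same for the moment, N m; "gripper_width": finger opening in m.
Only numpy, scipy, OpenCV 4.12 (cv2) and the standard library are available. Lean on these libraries where they do the work, as an engineer would, in place of code of your own. Each camera call takes 0.05 s, during which the arm holds its last target.

## Working session

There is one attempt and no reset: what is moved stays moved. The work goes in short steps, Python scripts to look and compute and a tool call to move; the robot and the scene stay as the last step left them, time stands still between calls to the robot, and variables do not carry over. Pictures are saved under pics/ and viewed, and the job is handed in when it is done.

Besides the shell and the picture viewer there is one more tool, called after "Call:" as name(argument=value, ...), one argument or row to a line, values as JSON. apply_moves: Moves the arm, as the interface text tells. Its arguments: {"type":"object","properties":{"deltas":{"type":"array","items":{"type":"object","properties":{"tx":{"type":"number"},"ty":{"type":"number"},"tz":{"type":"number"},"turn":{"type":"number"},"gripper":{"type":"number"}}}},"newtons":{"type":"number"}},"required":["deltas"]}

```bash
mkdir -p pics; python3 - <<'E'
from plant import r,capture,camera_info
import cv2,numpy as np
print(r.get_state())
for n in ["scene","top","wrist"]:
    print(n,camera_info(n))
    p,d=capture(n); cv2.imwrite(f"pics/{n}0.png",p[:,:,::-1]); np.save(f"{n}0.npy",d)
E
```

```text
{'time_s': 0.0, 'joints': array([-4.91544892e+01,  2.05929851e+01,  6.34366559e-01, -2.23247258e-02,
       -7.01362071e+01, -1.65064924e+01]), 'qd': array([-0.14212944, -0.11147461, -0.00046773, -0.03565567, -0.08258491,
        0.06307974]), 'joint_torque': array([ 1.55980331e-03, -5.82714736e+01,  2.93058157e+01,  6.99683771e+00,
        6.84496423e-03, -1.33444414e-04]), 'tcp_pos': array([ 0.2779847 , -0.61459182,  0.24260274]), 'eef_rot': array([-8.99031189e+01,  6.82355197e-03,  2.43314212e+01]), 'contact_force': array([ 0.75139321, -0.36084673, -0.57984423]), 'moment': array([0.01374028, 0.02249907, 0.0291648 ]), 'gripper_width': 0.08772288258693606}
scene {'K': array([[461.13707952,   0.        , 253.83208669],
       [  0.        , 461.13707952, 184.53981837],
       [  0.        ,   0.        ,   1.        ]]), 'eye': array([1.06879073, 0.5292049 , 0.79131985]), 'orientation': array([ 45.92291355,   0.43834709, 136.63383571])}
top {'K': array([[378.05620943,   0.        , 253.45055434],
       [  0.        , 378.05620943, 196.73975034],
       [  0.        ,   0.        ,   1.        ]]), 'eye': array([0.46993224, 0.06392516, 0.93405766]), 'orientation': array([ 10.63965039,  -1.41979023, -88.66843142])}
wrist {'K': array([[277.01468912,   0.        , 253.81175752],
       [  0.        , 277.01468912, 189.65543212],
       [  0.        ,   0.        ,   1.        ]]), 'tool_from_camera': array([[ 4.33691636e-04, -9.55113378e-01, -2.96240184e-01,
        -8.08040894e-02],
       [ 4.39373244e-04,  2.96240366e-01, -9.55113319e-01,
        -1.40777372e-01],
       [ 9.99999809e-01,  2.84064647e-04,  5.48128232e-04,
         8.93875182e-05],
       [ 0.00000000e+00,  0.00000000e+00,  0.00000000e+00,
         1.00000000e+00]])}
```

View pics/scene0.png

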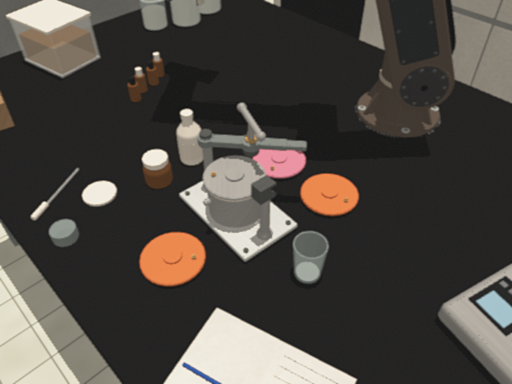

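View pics/top0.png

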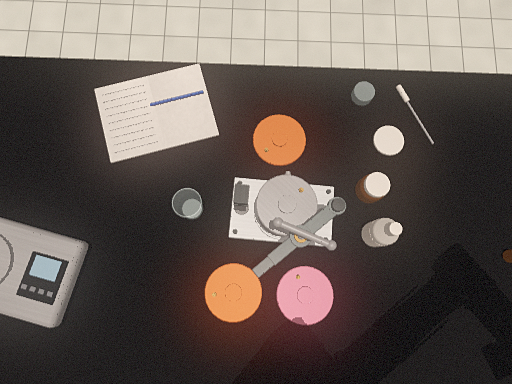

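View pics/wrist0.png

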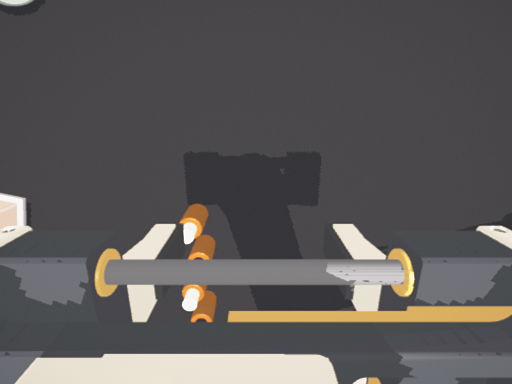

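```bash
cat > h.py <<'E'
import numpy as np,cv2
from scipy.spatial.transform import Rotation as R
from plant import r,capture,camera_info
def unp(name,u,v,d=None,z=None,T=None):
    c=camera_info(name);K=c["K"]
    p=np.array([(u-K[0,2])/K[0,0],-(v-K[1,2])/K[1,1],-1.])
    if name=="wrist":
        st=T; Rw=R.from_euler('xyz',st["eef_rot"],degrees=True).as_matrix()
        t=c["tool_from_camera"];Rc=Rw@t[:3,:3];e=np.array(st["tcp_pos"])+Rw@t[:3,3]
    else: Rc=R.from_euler('xyz',c["orientation"],degrees=True).as_matrix();e=c["eye"]
    w=Rc@p
    if d is None: d=(z-e[2])/w[2]
    return e+d*w
def proj(name,P,T=None):
    c=camera_info(name);K=c["K"]
    if name=="wrist":
        st=T; Rw=R.from_euler('xyz',st["eef_rot"],degrees=True).as_matrix()
        t=c["tool_from_camera"];Rc=Rw@t[:3,:3];e=np.array(st["tcp_pos"])+Rw@t[:3,3]
    else: Rc=R.from_euler('xyz',c["orientation"],degrees=True).as_matrix();e=c["eye"]
    q=Rc.T@(np.array(P)-e); return np.array([K[0,2]+K[0,0]*q[0]/-q[2],K[1,2]-K[1,1]*q[1]/-q[2]])
E
python3 - <<'E'
from h import *
for n,box in [("top",(225,165,355,285)),("scene",(170,90,320,260))]:
    p=cv2.imread(f"pics/{n}0.png");x0,y0,x1,y1=box
    cv2.imwrite(f"pics/{n}0c.png",cv2.resize(p[y0:y1,x0:x1],None,fx=5,fy=5,interpolation=cv2.INTER_CUBIC)[:600,:800])
E
```

```text
(no output)
```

View pics/top0c.png

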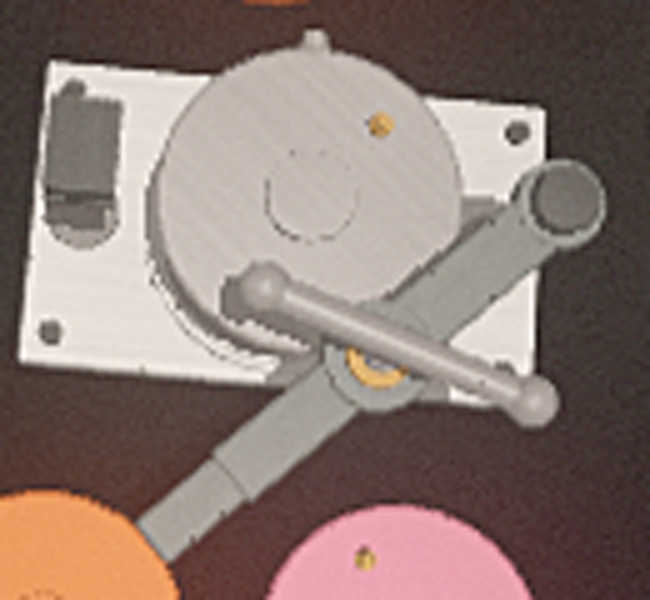

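View pics/scene0c.png

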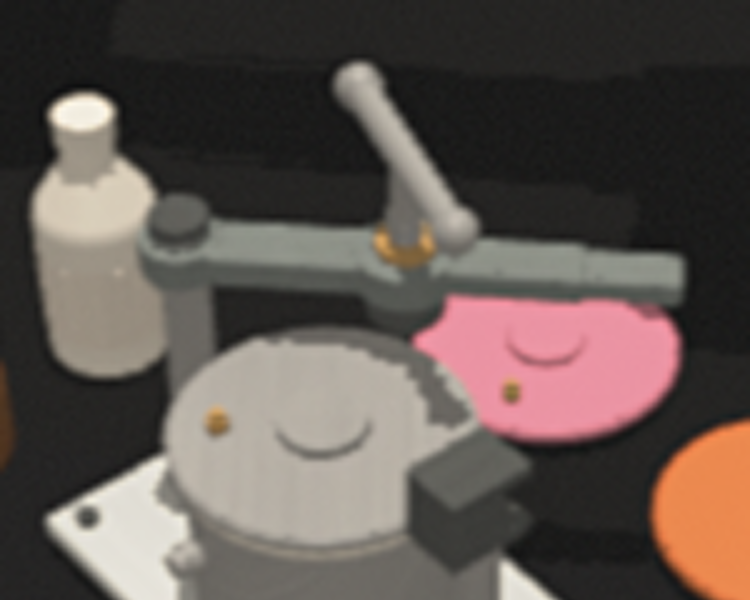

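```bash
python3 - <<'E'
from h import *
T=np.load("top0.npy");S=np.load("scene0.npy")
def tri(a,b):
    def ray(n,p):
        o=unp(n,*p,d=0.);q=unp(n,*p,d=1.)-o;return o,q/np.linalg.norm(q)
    o1,d1=ray("top",a);o2,d2=ray("scene",b)
    A=np.stack([d1,-d2],1);s,_,_,_=np.linalg.lstsq(A,o2-o1,rcond=None)
    p,q=o1+s[0]*d1,o2+s[1]*d2;return (p+q)/2,np.linalg.norm(p-q)
def c(a,f=5,o=(225,165)): return (a[0]/f+o[0],a[1]/f+o[1])
def s(a): return c(a,5,(170,90))
np.set_printoptions(precision=4,suppress=True)
for nm,a,b in [("pivotcap",(567,198),(180,215)),("ballL",(265,287),(458,230)),("ballR",(537,402),(357,82)),("boss",(312,195),(322,425)),("catchcorner -x-ytop",(120,193),(470,430) )]:
    print(nm,*tri(c(a),s(b)), unp("top",*c(a),d=T[int(c(a)[1]),int(c(a)[0])]))
for nm,p,z in [("pivot",(567,198),.175),("tip",(160,540),.166),("tip",(180,517),.166),("lidmid(boss)",(312,200),.128),("lidcirc",(310,200),.122),("catch",(84,143),.175),
  ("catch-x-y",(118,195),.175),("catch -x+y",(48,190),.175),("catch +x-y",(122,97),.175),("catch +x+y",(58,92),.175),
  ("plate+x+y",(50,62),.02),("plate +x-y",(545,108),.02),("plate-x-y",(530,405),.02),("plate -x+y",(20,360),.02),("ballL",(265,287),.213),("ballR",(537,402),.213),("screw",(378,358),.166)]:
    q=c(p);print(nm,unp("top",*q,z=z),unp("top",*q,d=T[int(q[1]),int(q[0])]))
E
```

```text
pivotcap [ 0.6008 -0.1251  0.1764] 0.0011097341376552841 [ 0.601  -0.1252  0.1774]
ballL [0.5562 0.0017 0.2154] 0.0015981547381291059 [0.5556 0.0019 0.2244]
ballR [ 0.5154 -0.1027  0.2156] 0.0002958932220157019 [ 0.5151 -0.1011  0.2231]
boss [ 0.6084 -0.0267  0.1227] 0.0010190240837476383 [ 0.6078 -0.0264  0.1285]
catchcorner -x-ytop [0.6    0.0564 0.1699] 0.0017867912411809823 [0.6249 0.0558 0.0192]
pivot [ 0.6015 -0.1258  0.175 ] [ 0.601  -0.1252  0.1774]
tip [0.4603 0.0376 0.166 ] [0.4603 0.0375 0.1642]
tip [0.4695 0.0298 0.166 ] [0.4695 0.0297 0.164 ]
lidmid(boss) [ 0.6057 -0.0265  0.128 ] [ 0.6058 -0.0266  0.1272]
lidcirc [ 0.6067 -0.0263  0.122 ] [ 0.6058 -0.0257  0.1272]
catch [0.6188 0.0724 0.175 ] [0.6191 0.0724 0.1735]
catch-x-y [0.5977 0.058  0.175 ] [0.6238 0.0567 0.0198]
catch -x+y [0.5989 0.0865 0.175 ] [0.604  0.0874 0.1451]
catch +x-y [0.6385 0.0574 0.175 ] [0.6726 0.056  0.0217]
catch +x+y [0.6399 0.0837 0.175 ] [0.6742 0.0877 0.0219]
plate+x+y [0.6897 0.0922 0.02  ] [0.6901 0.0922 0.0186]
plate +x-y [ 0.6734 -0.1544  0.02  ] [ 0.6779 -0.1592 -0.    ]
plate-x-y [ 0.5264 -0.1448  0.02  ] [ 0.5138 -0.0979  0.2251]
plate -x+y [0.5419 0.1019 0.02  ] [0.5433 0.1026 0.0017]
ballL [0.557  0.0009 0.213 ] [0.5556 0.0019 0.2244]
ballR [ 0.5157 -0.1034  0.213 ] [ 0.5151 -0.1011  0.2231]
screw [ 0.5349 -0.0496  0.166 ] [ 0.5322 -0.0449  0.1975]
```

```bash
cat > go.py <<'E'
import sys
from h import *
# usage: go.py x y z yaw
def deltas(tgt,yaw):
    s=r.get_state();M=R.from_euler('xyz',s["eef_rot"],degrees=True).as_matrix()
    d=M.T@(np.array(tgt)-s["tcp_pos"]);dy=(yaw-s["eef_rot"][2])
    return s,d,dy
if __name__=="__main__":
    x,y,z,yaw=map(float,sys.argv[1:5]);s,d,dy=deltas((x,y,z),yaw)
    np.set_printoptions(precision=4,suppress=True)
    print(s["time_s"],s["tcp_pos"],s["eef_rot"],s["joints"]);print("tx ty tz",d,"turn(rad)",-np.deg2rad(dy))
E
python3 go.py .536 -.0505 .30 248.4
```

```text
0.15 [ 0.278  -0.6147  0.2429] [-89.9279   0.0087  24.3337] [-49.155   20.581    0.6458  -0.0129 -70.1365 -16.5069]
tx ty tz [ 0.4675 -0.0567  0.4079] turn(rad) -3.9106951767450675
```

Call:
apply_moves(
  deltas=[
    {"ty":-0.05,"turn":-0.14},
    {"tx":0.03,"ty":-0.058,"tz":0.03,"turn":-0.28},
    {"tx":0.065,"ty":-0.058,"tz":0.06,"turn":-0.42},
    {"tx":0.1,"ty":-0.058,"tz":0.09,"turn":-0.56},
    {"tx":0.135,"ty":-0.058,"tz":0.12,"turn":-0.7},
  ],
)

```text
invalid input at $.deltas[0]: expected keys tx, ty, tz, turn, gripper
```

```bash
python3 go.py .536 -.0505 .30 248.4
```

```text
0.15 [ 0.278  -0.6147  0.2429] [-89.9279   0.0087  24.3337] [-49.155   20.581    0.6458  -0.0129 -70.1365 -16.5069]
tx ty tz [ 0.4675 -0.0567  0.4079] turn(rad) -3.9106951767450675
```

Call:
apply_moves(
  deltas=[
    {"tx":0,"ty":-0.05,"tz":0,"turn":-0.14,"gripper":0.085},
    {"tx":0.03,"ty":-0.058,"tz":0.03,"turn":-0.28,"gripper":0.085},
    {"tx":0.065,"ty":-0.058,"tz":0.06,"turn":-0.42,"gripper":0.085},
    {"tx":0.1,"ty":-0.058,"tz":0.09,"turn":-0.56,"gripper":0.085},
    {"tx":0.135,"ty":-0.058,"tz":0.12,"turn":-0.7,"gripper":0.085},
  ],
)

```text
time_s: 0.65
tcp_pos: [0.3519, -0.4484, 0.3014]
eef_rot: [-90.0, -0.0, 64.7]
contact_force: [1.2, 1.0, 0.4]
gripper_width: 0.0851
```

```bash
python3 go.py .536 -.0505 .30 248.4
```

```text
0.65 [ 0.3519 -0.4484  0.3014] [-89.9928  -0.0106  64.7399] [-32.2188   8.8071  -7.5875  -0.0101 -73.6138   6.9615]
tx ty tz [0.4384 0.0015 0.0033] turn(rad) -3.205473648757926
```

Call:
apply_moves(
  deltas=[
    {"tx":0.045,"ty":0,"tz":0,"turn":-0.145,"gripper":0.085},
    {"tx":0.09,"ty":0,"tz":0,"turn":-0.29,"gripper":0.085},
    {"tx":0.135,"ty":0,"tz":0,"turn":-0.435,"gripper":0.085},
    {"tx":0.18,"ty":0,"tz":0,"turn":-0.58,"gripper":0.085},
    {"tx":0.225,"ty":0,"tz":0,"turn":-0.73,"gripper":0.085},
  ],
)

```text
time_s: 1.15
tcp_pos: [0.4491, -0.2452, 0.3016]
eef_rot: [-90.0, -0.0, 106.6]
contact_force: [0.5, 0.4, 0.7]
gripper_width: 0.0853
```

```bash
python3 go.py .536 -.0505 .30 248.4
```

```text
1.15 [ 0.4491 -0.2452  0.3016] [-90.0147  -0.     106.6176] [ -6.6256   2.988  -14.1881  -0.0061 -72.8104  23.245 ]
tx ty tz [ 0.1617  0.0017 -0.139 ] turn(rad) -2.474570047480497
```

Call:
apply_moves(
  deltas=[
    {"tx":0.032,"ty":0,"tz":-0.028,"turn":-0.145,"gripper":0.085},
    {"tx":0.064,"ty":0,"tz":-0.056,"turn":-0.29,"gripper":0.085},
    {"tx":0.097,"ty":0,"tz":-0.084,"turn":-0.435,"gripper":0.085},
    {"tx":0.13,"ty":0,"tz":-0.111,"turn":-0.58,"gripper":0.085},
    {"tx":0.162,"ty":0,"tz":-0.139,"turn":-0.73,"gripper":0.085},
  ],
)

```text
time_s: 1.65
tcp_pos: [0.537, -0.0508, 0.3017]
eef_rot: [-90.0, 0.0, 148.5]
contact_force: [0.8, -1.1, -0.1]
gripper_width: 0.0848
```

Call:
apply_moves(
  deltas=[
    {"tx":0,"ty":0,"tz":0,"turn":-0.145,"gripper":0.085},
    {"tx":0,"ty":0,"tz":0,"turn":-0.29,"gripper":0.085},
    {"tx":0,"ty":0,"tz":0,"turn":-0.435,"gripper":0.085},
    {"tx":0,"ty":0,"tz":0,"turn":-0.58,"gripper":0.085},
    {"tx":0,"ty":0,"tz":0,"turn":-0.73,"gripper":0.085},
  ],
)

```text
time_s: 2.15
tcp_pos: [0.5366, -0.0525, 0.3013]
eef_rot: [-90.0, -0.0, -169.7]
contact_force: [-0.0, 0.3, 0.4]
gripper_width: 0.0847
```

Call:
apply_moves(
  deltas=[
    {"tx":0,"ty":0,"tz":0,"turn":-0.145,"gripper":0.085},
    {"tx":0,"ty":0,"tz":0,"turn":-0.29,"gripper":0.085},
    {"tx":0,"ty":0,"tz":0,"turn":-0.435,"gripper":0.085},
    {"tx":0,"ty":0,"tz":0,"turn":-0.58,"gripper":0.085},
    {"tx":0,"ty":0,"tz":0,"turn":-0.73,"gripper":0.085},
  ],
)

```text
time_s: 2.65
tcp_pos: [0.5366, -0.0526, 0.3013]
eef_rot: [-90.0, -0.0, -127.9]
contact_force: [0.0, -0.7, -0.3]
gripper_width: 0.085
```

```bash
python3 go.py .536 -.0505 .30 -111.6; python3 - <<'E'
from h import *
import json
s=r.get_state();p,d=capture("wrist");cv2.imwrite("pics/w1.png",p[:,:,::-1])
json.dump({k:np.array(s[k]).tolist() for k in("tcp_pos","eef_rot")},open("w1.json","w"))
E
```

```text
2.65 [ 0.5366 -0.0526  0.3013] [ -90.0225   -0.0141 -127.9088] [ 15.2374   5.7795 -11.1436  -0.01   -73.1018 126.8566]
tx ty tz [-0.0012  0.0013 -0.0017] turn(rad) -0.28464284223735664
```

View pics/w1.png

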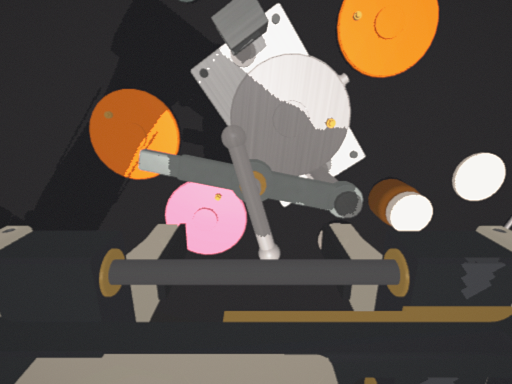

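```bash
python3 - <<'E'
from h import *
import json
s=json.load(open("w1.json"))
a=unp("wrist",234,136,z=.2145,T=s);b=unp("wrist",268.5,254,z=.2145,T=s)
print(a,b,(a+b)/2,np.linalg.norm(a-b),np.degrees(np.arctan2(*(a-b)[[1,0]])))
print(unp("wrist",347,203,z=.175,T=s),proj("wrist",s["tcp_pos"],s))
E
```

```text
[0.55757881 0.00088838 0.2145    ] [ 0.51460008 -0.10254344  0.2145    ] [ 0.53608945 -0.05082753  0.2145    ] 0.11200585647375207 67.43578373881789
[ 0.60123547 -0.12459038  0.175     ] [254.27431966 250.49643394]
```

```bash
python3 go.py .536 -.0507 .2125 -112.2
```

```text
2.7 [ 0.5366 -0.0526  0.3013] [ -90.0252   -0.019  -127.3635] [ 15.236    5.7778 -11.1449  -0.0089 -73.1076 127.4031]
tx ty tz [-0.0012  0.0888 -0.0016] turn(rad) -0.26465268508601786
```

Call:
apply_moves(
  deltas=[
    {"tx":-0.001,"ty":0,"tz":-0.0015,"turn":-0.14,"gripper":0.085},
    {"tx":-0.001,"ty":0.01,"tz":-0.0015,"turn":-0.26,"gripper":0.085},
    {"tx":-0.001,"ty":0.035,"tz":-0.0015,"turn":-0.26,"gripper":0.085},
    {"tx":-0.001,"ty":0.065,"tz":-0.0015,"turn":-0.26,"gripper":0.06},
    {"tx":-0.001,"ty":0.0888,"tz":-0.0015,"turn":-0.26,"gripper":0.05},
  ],
)

```text
time_s: 3.2
tcp_pos: [0.5356, -0.0509, 0.2112]
eef_rot: [-90.0, -0.0, -113.6]
contact_force: [0.3, 0.9, -0.4]
gripper_width: 0.0739
```

```bash
python3 go.py .536 -.0507 .2125 -112.2; python3 - <<'E'
from h import *
for n in("scene","wrist"):
    p,d=capture(n);cv2.imwrite(f"pics/{n}2.png",p[:,:,::-1] if n=="wrist" else cv2.resize(p[60:260,130:360,::-1],None,fx=3,fy=3))
E
```

```text
3.2 [ 0.5356 -0.0509  0.2112] [ -90.0496   -0.012  -113.5537] [ 15.4418   9.1092 -19.2868  -0.0249 -61.6501 141.0163]
tx ty tz [-0.0003 -0.0013  0.0003] turn(rad) -0.023626875399495546
```

View pics/scene2.png

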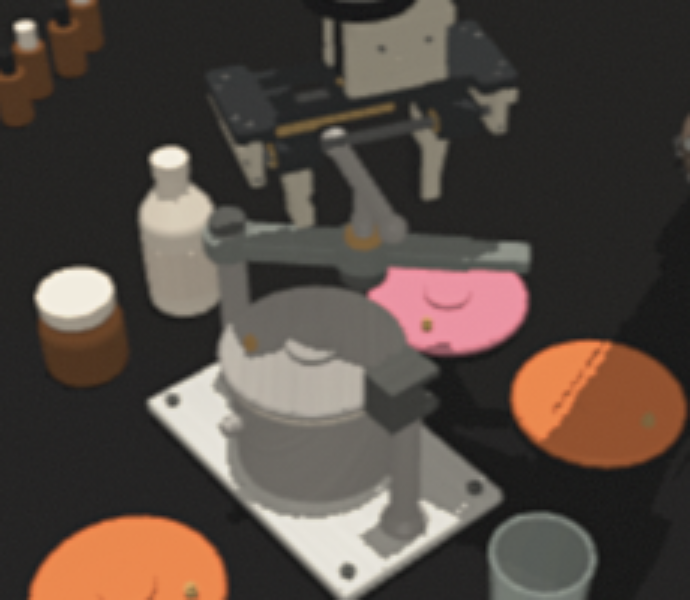

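View pics/wrist2.png

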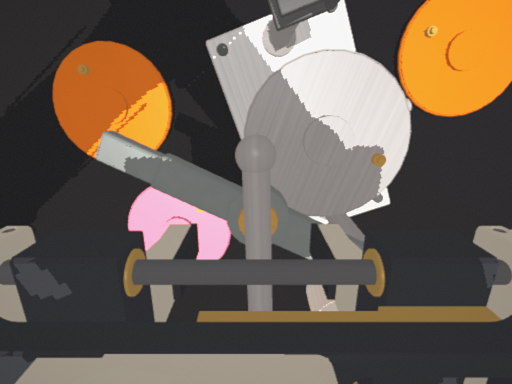

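Call:
apply_moves(
  newtons=50,
  deltas=[
    {"tx":0,"ty":-0.001,"tz":0,"turn":-0.015,"gripper":0.03},
    {"tx":0,"ty":-0.001,"tz":0,"turn":-0.015,"gripper":0.0},
    {"tx":0,"ty":-0.001,"tz":0,"turn":-0.015,"gripper":0.0},
    {"tx":0,"ty":-0.001,"tz":0,"turn":-0.015,"gripper":0.0},
    {"tx":0,"ty":-0.001,"tz":0,"turn":-0.015,"gripper":0.0},
  ],
)

```text
time_s: 3.8
tcp_pos: [0.5364, -0.0508, 0.2144]
eef_rot: [-90.0, 0.0, -112.5]
contact_force: [0.1, 0.1, -0.1]
gripper_width: 0.0264
```

```bash
cat > st.py <<'E'
from h import *
np.set_printoptions(precision=4,suppress=True)
s=r.get_state()
print(s["time_s"],s["tcp_pos"],s["eef_rot"],"F",s["contact_force"],"M",s["moment"],s["gripper_width"],"j6",s["joints"][5], "t6",s["joint_torque"][5])
E
python3 st.py
```

```text
3.8 [ 0.5364 -0.0508  0.2144] [ -89.9532    0.0338 -112.5039] F [ 0.135   0.059  -0.0832] M [-0.1965  0.0954  0.0211] 0.02640469470304942 j6 142.05404544288342 t6 -0.005380136281019077
```

Call:
apply_moves(
  deltas=[
    {"tx":0,"ty":0.001,"tz":0,"turn":0,"gripper":0.0},
    {"tx":0,"ty":0.002,"tz":0,"turn":0,"gripper":0.0},
    {"tx":0,"ty":0.002,"tz":0,"turn":0,"gripper":0.0},
    {"tx":0,"ty":0.002,"tz":0,"turn":0,"gripper":0.0},
  ],
)

```text
time_s: 4.2
tcp_pos: [0.5366, -0.0509, 0.2123]
eef_rot: [-89.9, 0.0, -112.5]
contact_force: [-0.9, -0.6, 5.3]
gripper_width: 0.0129
```

```bash
python3 st.py
```

```text
4.2 [ 0.5366 -0.0509  0.2123] [ -89.9458    0.0109 -112.4818] F [-0.8668 -0.6483  5.2885] M [-0.2258  0.2783  0.0382] 0.012893847747279702 j6 142.06523326129067 t6 -0.06963444175198674
```

```bash
cat > arc.py <<'E'
from h import *
import sys
s=r.get_state();P=np.array([.6012,-.1255]);M=R.from_euler('xyz',s["eef_rot"],degrees=True).as_matrix()
v=s["tcp_pos"][:2]-P;print("r",np.linalg.norm(v),"yoke deg",np.degrees(np.arctan2(v[1],v[0]))-86.2)
v*=0.1/np.linalg.norm(v)
for f in map(float,sys.argv[1:]):
    c,q=np.cos(-f),np.sin(-f);w=np.array([c*v[0]-q*v[1],q*v[0]+c*v[1]])+P
    d=M.T@np.r_[w-s["tcp_pos"][:2],0];print(f,np.round(d,4))
E
python3 arc.py .06 .14 .22 .30 .38
```

```text
r 0.09864714380611143 yoke deg 44.69672717807764
0.06 [-0.0059  0.      0.0016]
0.14 [-0.0126  0.      0.0059]
0.22 [-0.019   0.      0.0107]
0.3 [-0.025  0.     0.016]
0.38 [-0.0306  0.      0.0218]
```

```bash
sed -i 's/^v\*=.*/v*=1.0/' arc.py; python3 arc.py .06 .14 .22 .30 .38
```

```text
r 0.09864714380611143 yoke deg 44.69672717807764
0.06 [-0.0052  0.      0.0028]
0.14 [-0.0119  0.      0.007 ]
0.22 [-0.0182  0.      0.0118]
0.3 [-0.0241  0.      0.017 ]
0.38 [-0.0296  0.      0.0227]
```

Call:
apply_moves(
  deltas=[
    {"tx":-0.0052,"ty":0,"tz":0.0028,"turn":0.06,"gripper":0.0},
    {"tx":-0.0119,"ty":0,"tz":0.007,"turn":0.14,"gripper":0.0},
    {"tx":-0.0182,"ty":0,"tz":0.0118,"turn":0.22,"gripper":0.0},
  ],
)

```text
time_s: 4.5
tcp_pos: [0.554, -0.0388, 0.2123]
eef_rot: [-90.0, -0.0, -125.3]
contact_force: [-3.1, -0.6, 6.5]
gripper_width: 0.0127
```

```bash
python3 st.py;python3 arc.py .08 .16 .24 .32 .4
```

```text
4.5 [ 0.554  -0.0388  0.2123] [ -89.9877   -0.0349 -125.2653] F [-3.0776 -0.6357  6.4538] M [-0.653   0.9273  0.2423] 0.012661004168197154 j6 128.49682787022672 t6 1.1932020261883736
r 0.0987203770194499 yoke deg 32.33280329943835
0.08 [-0.0069 -0.      0.0038]
0.16 [-0.0136 -0.      0.0081]
0.24 [-0.0198 -0.      0.0129]
0.32 [-0.0257 -0.      0.0182]
0.4 [-0.0311 -0.      0.024 ]
```

Call:
apply_moves(
  deltas=[
    {"tx":-0.0069,"ty":0,"tz":0.0038,"turn":0.08,"gripper":0.0},
    {"tx":-0.0136,"ty":0,"tz":0.0081,"turn":0.16,"gripper":0.0},
    {"tx":-0.0198,"ty":0,"tz":0.0129,"turn":0.24,"gripper":0.0},
    {"tx":-0.0257,"ty":0,"tz":0.0182,"turn":0.32,"gripper":0.0},
    {"tx":-0.0311,"ty":0,"tz":0.024,"turn":0.4,"gripper":0.0},
  ],
)

```text
time_s: 5.0
tcp_pos: [0.5918, -0.0271, 0.2123]
eef_rot: [-90.0, -0.0, -148.2]
contact_force: [-1.5, -0.7, 6.9]
gripper_width: 0.0127
```

```bash
python3 st.py;python3 arc.py .06 .12 .15 .18 .2
```

```text
5.0 [ 0.5918 -0.0271  0.2123] [ -89.9743   -0.0241 -148.1774] F [-1.516  -0.6624  6.9109] M [-0.5828  0.858   0.1753] 0.012666805227064341 j6 105.51763299030742 t6 1.0364923998713493
r 0.0988479270015447 yoke deg 9.27582209855079
0.06 [-0.0052 -0.      0.0028]
0.12 [-0.0103 -0.      0.0059]
0.15 [-0.0127 -0.      0.0076]
0.18 [-0.0151 -0.      0.0093]
0.2 [-0.0167 -0.      0.0105]
```

Call:
apply_moves(
  deltas=[
    {"tx":-0.0052,"ty":0,"tz":0.0028,"turn":0.06,"gripper":0.0},
    {"tx":-0.0103,"ty":0,"tz":0.0059,"turn":0.12,"gripper":0.0},
    {"tx":-0.0127,"ty":0,"tz":0.0076,"turn":0.15,"gripper":0.0},
    {"tx":-0.0139,"ty":0,"tz":0.0084,"turn":0.165,"gripper":0.0},
    {"tx":-0.0139,"ty":0,"tz":0.0084,"turn":0.165,"gripper":0.0},
  ],
)

```text
time_s: 5.5
tcp_pos: [0.6081, -0.0269, 0.2123]
eef_rot: [-90.0, -0.0, -157.5]
contact_force: [-1.3, -0.9, 5.9]
gripper_width: 0.0128
```

```bash
python3 st.py;python3 arc.py .02 .04
```

```text
5.5 [ 0.6081 -0.0269  0.2123] [ -89.9674   -0.002  -157.4795] F [-1.3194 -0.8635  5.9224] M [-0.2276  0.7576  0.1688] 0.012792863238990138 j6 96.64830699834593 t6 -0.382926631718874
r 0.09884556460131314 yoke deg -0.18151760694820496
0.02 [-0.0018  0.      0.0009]
0.04 [-0.0035  0.      0.0018]
```

Call:
apply_moves(
  deltas=[
    {"tx":-0.0018,"ty":0,"tz":0.0009,"turn":0,"gripper":0.0},
    {"tx":-0.0018,"ty":0,"tz":0.0009,"turn":0,"gripper":0.0},
  ],
)

```text
time_s: 5.7
tcp_pos: [0.609, -0.0271, 0.2122]
eef_rot: [-90.0, -0.1, -157.5]
contact_force: [-5.7, 0.6, 9.1]
gripper_width: 0.0128
```

```bash
python3 st.py;python3 arc.py .02 .04
```

```text
5.7 [ 0.609  -0.0271  0.2122] [ -90.006    -0.1056 -157.457 ] F [-5.7457  0.6117  9.1102] M [-0.0106  2.1756  0.2075] 0.012797684459923174 j6 96.74711719003463 t6 -0.18456946592777967
r 0.09870241663957507 yoke deg -0.7551415890314672
0.02 [-0.0017 -0.      0.0009]
0.04 [-0.0035 -0.      0.0019]
```

Call:
apply_moves(
  deltas=[
    {"tx":-0.0017,"ty":0,"tz":0.0009,"turn":0,"gripper":0.0},
    {"tx":-0.0017,"ty":0,"tz":0.0009,"turn":0,"gripper":0.0},
    {"tx":-0.0017,"ty":0,"tz":0.0009,"turn":0,"gripper":0.0},
  ],
)

```text
time_s: 6.0
tcp_pos: [0.6099, -0.0273, 0.2122]
eef_rot: [-90.0, -0.2, -157.5]
contact_force: [-9.1, 1.1, 11.6]
gripper_width: 0.0124
```

```bash
python3 st.py; python3 - <<'E'
from h import *
for n in("scene","top"):
    p,d=capture(n);c=p[90:260,150:340] if n=="scene" else p[150:300,200:400]
    cv2.imwrite(f"pics/{n}3.png",cv2.resize(c[:,:,::-1],None,fx=3.5,fy=3.5,interpolation=cv2.INTER_CUBIC))
E
```

```text
6.0 [ 0.6099 -0.0273  0.2122] [ -90.0438   -0.188  -157.4587] F [-9.063   1.0903 11.648 ] M [0.3754 3.5432 0.2294] 0.012361200870655611 j6 96.81437507914056 t6 -0.196554665453732
```

View pics/scene3.png

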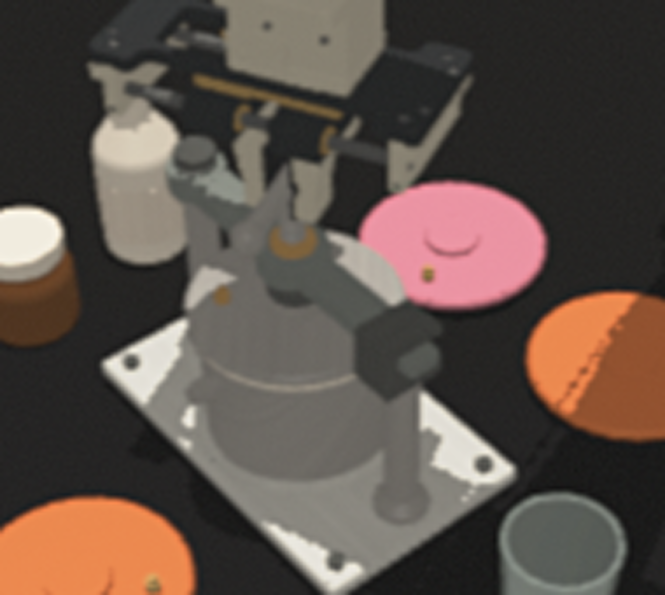

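View pics/top3.png

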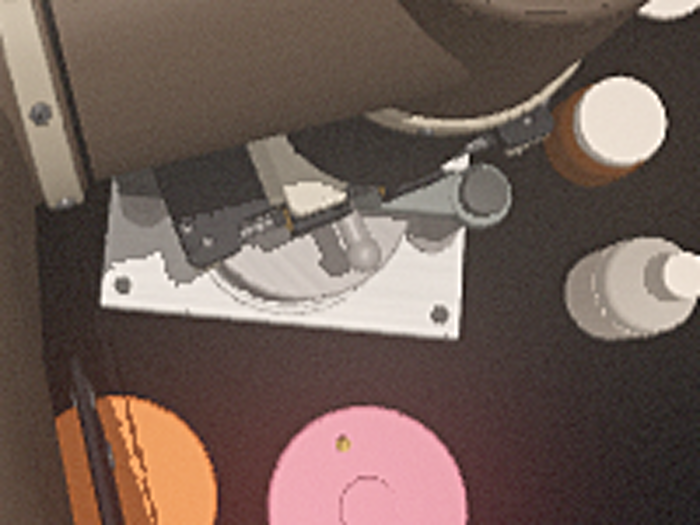

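Call:
apply_moves(
  deltas=[
    {"tx":0.0014,"ty":0,"tz":-0.0014,"turn":0,"gripper":0.0},
    {"tx":0.0014,"ty":0,"tz":-0.0014,"turn":0.08,"gripper":0.0},
    {"tx":0.0014,"ty":0,"tz":-0.0014,"turn":0.18,"gripper":0.0},
    {"tx":0.0014,"ty":0,"tz":-0.0014,"turn":0.28,"gripper":0.0},
  ],
)

```text
time_s: 6.5
tcp_pos: [0.6088, -0.0267, 0.212]
eef_rot: [-90.0, -0.1, -173.7]
contact_force: [-4.6, -0.8, 6.6]
gripper_width: 0.0125
```

```bash
python3 st.py
```

```text
6.5 [ 0.6088 -0.0267  0.212 ] [ -89.9635   -0.1244 -173.727 ] F [-4.6415 -0.829   6.5524] M [-0.3872  1.9611  0.3063] 0.012491345382641444 j6 80.42436387659035 t6 1.3834460824728012
```

Call:
apply_moves(
  deltas=[
    {"tx":0,"ty":0.0001,"tz":0,"turn":0.1,"gripper":0.0},
    {"tx":0,"ty":0.0003,"tz":0,"turn":0.2,"gripper":0.0},
    {"tx":0,"ty":0.0004,"tz":0,"turn":0.3,"gripper":0.0},
  ],
)

```text
time_s: 6.8
tcp_pos: [0.6088, -0.0267, 0.2116]
eef_rot: [-89.9, -0.1, 169.1]
contact_force: [-5.8, -0.7, 7.4]
gripper_width: 0.0125
```

```bash
python3 st.py
```

```text
6.8 [ 0.6088 -0.0267  0.2116] [-89.9348  -0.1116 169.0796] F [-5.7531 -0.703   7.3546] M [-0.1745  2.1264  0.3002] 0.012473856244498717 j6 63.23265970497547 t6 1.3556904718279839
```

Call:
apply_moves(
  deltas=[
    {"tx":0,"ty":0.0001,"tz":0,"turn":0.1,"gripper":0.0},
    {"tx":0,"ty":0.0003,"tz":0,"turn":0.2,"gripper":0.0},
    {"tx":0,"ty":0.0004,"tz":0,"turn":0.3,"gripper":0.0},
  ],
)

```text
time_s: 7.1
tcp_pos: [0.6088, -0.0266, 0.2112]
eef_rot: [-89.9, -0.1, 151.9]
contact_force: [-5.9, 1.1, 7.0]
gripper_width: 0.0127
```

```bash
python3 st.py
```

```text
7.1 [ 0.6088 -0.0266  0.2112] [-89.9106  -0.0867 151.8929] F [-5.917   1.1416  7.0261] M [-0.0587  2.1744  0.321 ] 0.01268868823775648 j6 46.04500523129182 t6 1.3563647121191025
```

Call:
apply_moves(
  deltas=[
    {"tx":0,"ty":0.0001,"tz":0,"turn":0.1,"gripper":0.0},
    {"tx":0,"ty":0.0003,"tz":0,"turn":0.2,"gripper":0.0},
  ],
)

```text
time_s: 7.3
tcp_pos: [0.6089, -0.0265, 0.2109]
eef_rot: [-89.9, -0.1, 140.4]
contact_force: [-4.9, 0.6, 7.7]
gripper_width: 0.0128
```

```bash
python3 st.py
```

```text
7.3 [ 0.6089 -0.0265  0.2109] [-89.9014  -0.0654 140.435 ] F [-4.9455  0.6246  7.7087] M [0.0471 2.1521 0.3045] 0.012758246528239658 j6 34.58625076611766 t6 1.3569535687565804
```

Still free-running; go on.

Call:
apply_moves(
  deltas=[
    {"tx":0,"ty":0.0001,"tz":0,"turn":0.1,"gripper":0.0},
    {"tx":0,"ty":0.0003,"tz":0,"turn":0.2,"gripper":0.0},
  ],
)

```text
time_s: 7.5
tcp_pos: [0.6089, -0.0265, 0.2107]
eef_rot: [-89.9, -0.0, 129.0]
contact_force: [-6.8, 0.9, 7.7]
gripper_width: 0.0126
```

```bash
python3 st.py
```

```text
7.5 [ 0.6089 -0.0265  0.2107] [-89.899   -0.0422 128.9813] F [-6.7856  0.8676  7.6524] M [0.1347 2.1148 0.3165] 0.012610907802218276 j6 23.127286004725217 t6 1.3576655834913254
```

Call:
apply_moves(
  deltas=[
    {"tx":0,"ty":0.0001,"tz":0,"turn":0.1,"gripper":0.0},
    {"tx":0,"ty":0.0003,"tz":0,"turn":0.2,"gripper":0.0},
  ],
)

```text
time_s: 7.7
tcp_pos: [0.609, -0.0264, 0.2104]
eef_rot: [-89.9, -0.0, 117.5]
contact_force: [-4.8, 0.6, 7.8]
gripper_width: 0.0124
```

```bash
python3 st.py
```

```text
7.7 [ 0.609  -0.0264  0.2104] [-89.9042  -0.0218 117.5193] F [-4.7738  0.5771  7.7504] M [0.2436 2.1316 0.245 ] 0.012438836019396708 j6 11.66435315155913 t6 1.358623243868351
```

Call:
apply_moves(
  deltas=[
    {"tx":0,"ty":0.0001,"tz":0,"turn":0.1,"gripper":0.0},
    {"tx":0,"ty":0.0003,"tz":0,"turn":0.2,"gripper":0.0},
  ],
)

```text
time_s: 7.9
tcp_pos: [0.6091, -0.0263, 0.2102]
eef_rot: [-89.9, -0.0, 106.1]
contact_force: [-5.4, 1.7, 8.3]
gripper_width: 0.0125
```

```bash
python3 st.py
```

```text
7.9 [ 0.6091 -0.0263  0.2102] [-89.9134  -0.0034 106.0646] F [-5.3882  1.6859  8.2756] M [0.371  2.0981 0.232 ] 0.012520011869675385 j6 0.2078402542212647 t6 1.359560787677765
```

Call:
apply_moves(
  deltas=[
    {"tx":0,"ty":0.0001,"tz":0,"turn":0.1,"gripper":0.0},
    {"tx":0,"ty":0.0003,"tz":0,"turn":0.2,"gripper":0.0},
  ],
)

```text
time_s: 8.1
tcp_pos: [0.6091, -0.0263, 0.2099]
eef_rot: [-89.9, 0.0, 94.6]
contact_force: [-5.4, 2.1, 8.8]
gripper_width: 0.0122
```

```bash
python3 st.py
```

```text
8.1 [ 0.6091 -0.0263  0.2099] [-89.9181   0.0131  94.6058] F [-5.3759  2.0905  8.758 ] M [0.434  2.049  0.2878] 0.012188621376881165 j6 -11.253406379519564 t6 1.3595090433955193
```

Call:
apply_moves(
  deltas=[
    {"tx":0,"ty":0.0001,"tz":0,"turn":0.1,"gripper":0.0},
    {"tx":0,"ty":0.0003,"tz":0,"turn":0.2,"gripper":0.0},
  ],
)

```text
time_s: 8.3
tcp_pos: [0.6092, -0.0263, 0.2097]
eef_rot: [-89.9, 0.0, 83.1]
contact_force: [-4.5, 1.3, 8.7]
gripper_width: 0.0129
```

```bash
python3 st.py
```

```text
8.3 [ 0.6092 -0.0263  0.2097] [-89.9388   0.0236  83.1487] F [-4.5037  1.3065  8.6881] M [0.3777 1.909  0.2537] 0.012910469937032175 j6 -22.71016325825629 t6 1.3600341975688934
```

Call:
apply_moves(
  deltas=[
    {"tx":0,"ty":0.0001,"tz":0,"turn":0.1,"gripper":0.0},
    {"tx":0,"ty":0.0003,"tz":0,"turn":0.2,"gripper":0.0},
  ],
)

```text
time_s: 8.5
tcp_pos: [0.6093, -0.0263, 0.2094]
eef_rot: [-90.0, 0.0, 71.7]
contact_force: [-5.2, 1.6, 9.1]
gripper_width: 0.0125
```

```bash
python3 st.py; python3 - <<'E'
from h import *
for n in("scene",):
    p,d=capture(n);c=p[90:260,150:340] if n=="scene" else p[150:300,200:400]
    cv2.imwrite(f"pics/{n}4.png",cv2.resize(c[:,:,::-1],None,fx=3.5,fy=3.5,interpolation=cv2.INTER_CUBIC))
E
```

```text
8.5 [ 0.6093 -0.0263  0.2094] [-89.9536   0.0288  71.6924] F [-5.2205  1.6294  9.0703] M [0.4067 1.8177 0.1935] 0.012522234909422204 j6 -34.16781285482511 t6 1.350795440375805
```

View pics/scene4.png

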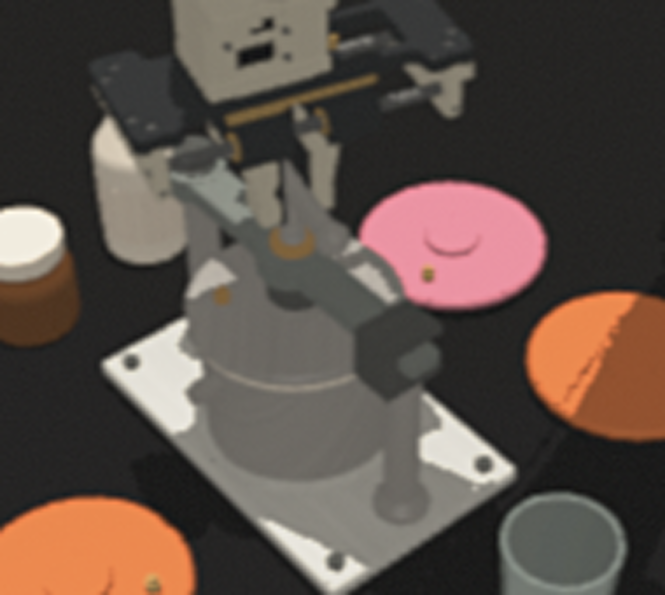

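Call:
apply_moves(
  deltas=[
    {"tx":0,"ty":0.0001,"tz":0,"turn":0.1,"gripper":0.0},
    {"tx":0,"ty":0.0002,"tz":0,"turn":0.2,"gripper":0.0},
  ],
)

```text
time_s: 8.75
tcp_pos: [0.6093, -0.0263, 0.2092]
eef_rot: [-90.0, 0.0, 60.2]
contact_force: [-4.9, 1.2, 7.7]
gripper_width: 0.0127
```

```bash
python3 st.py
```

```text
8.75 [ 0.6093 -0.0263  0.2092] [-89.9637   0.0436  60.2475] F [-4.8947  1.2144  7.6969] M [0.3664 1.7566 0.3928] 0.012715518157576709 j6 -45.61525355535108 t6 1.3764818385243416
```

Call:
apply_moves(
  deltas=[
    {"tx":0,"ty":0.0001,"tz":0,"turn":0.1,"gripper":0.0},
    {"tx":0,"ty":0.0002,"tz":0,"turn":0.2,"gripper":0.0},
  ],
)

```text
time_s: 8.95
tcp_pos: [0.6094, -0.0263, 0.2091]
eef_rot: [-90.0, 0.0, 48.8]
contact_force: [-4.0, 0.3, 8.3]
gripper_width: 0.0124
```

```bash
python3 st.py
```

```text
8.95 [ 0.6094 -0.0263  0.2091] [-89.9876   0.0409  48.7862] F [-3.9635  0.2796  8.332 ] M [0.2772 1.6554 0.4402] 0.01241649324063227 j6 -57.079655908368444 t6 1.2105392664670944
```

Call:
apply_moves(
  deltas=[
    {"tx":0,"ty":0,"tz":0,"turn":0.04,"gripper":0.0},
  ],
)

```text
time_s: 9.05
tcp_pos: [0.6094, -0.0263, 0.2091]
eef_rot: [-90.0, 0.0, 46.5]
contact_force: [-3.9, 0.5, 6.6]
gripper_width: 0.0127
```

```bash
python3 st.py; python3 st.py
```

```text
9.05 [ 0.6094 -0.0263  0.2091] [-89.9863   0.0431  46.5214] F [-3.9268  0.5221  6.602 ] M [0.2693 1.6283 0.4304] 0.012656437343069368 j6 -59.34435275536407 t6 -0.5592296272516251
9.05 [ 0.6094 -0.0263  0.2091] [-89.9863   0.0431  46.5214] F [-3.9268  0.5221  6.602 ] M [0.2693 1.6283 0.4304] 0.012656437343069368 j6 -59.34435275536407 t6 -0.5592296272516251
```

Call:
apply_moves(
  deltas=[
    {"tx":0,"ty":0,"tz":0,"turn":0.03,"gripper":0.0},
  ],
)

```text
time_s: 9.15
tcp_pos: [0.6094, -0.0264, 0.2091]
eef_rot: [-90.0, 0.0, 44.9]
contact_force: [-3.8, 2.0, 7.4]
gripper_width: 0.0127
```

Call:
apply_moves(
  deltas=[
    {"tx":0,"ty":0,"tz":0,"turn":0.0,"gripper":0.0},
  ],
)

```text
time_s: 9.25
tcp_pos: [0.6094, -0.0263, 0.2091]
eef_rot: [-90.0, 0.0, 44.9]
contact_force: [-4.8, 0.1, 7.8]
gripper_width: 0.0129
```

```bash
cat > avg.py <<'E'
from h import *
m=[]
for i in range(8):
    m.append(np.r_[r.get_state()["moment"],r.get_state()["contact_force"]]); capture("top")
m=np.array(m);print(m[:,2].round(3),m.mean(0).round(3),r.get_state()["time_s"],r.get_state()["eef_rot"])
E
python3 avg.py
```

```text
[0.377 0.338 0.323 0.354 0.42  0.359 0.353 0.37 ] [ 0.291  1.622  0.362 -4.299  0.601  7.957] 9.65 [-8.99876901e+01  3.99945697e-02  4.50031918e+01]
```

Call:
apply_moves(
  deltas=[
    {"tx":0,"ty":0,"tz":0,"turn":0.02,"gripper":0.0},
  ],
)

```text
time_s: 9.75
tcp_pos: [0.6094, -0.0263, 0.2091]
eef_rot: [-90.0, 0.0, 43.9]
contact_force: [-3.6, 0.9, 7.0]
gripper_width: 0.0129
```

```bash
python3 st.py
```

```text
9.75 [ 0.6094 -0.0263  0.2091] [-89.9894   0.0463  43.8607] F [-3.5772  0.9383  6.9663] M [0.2786 1.6326 0.4696] 0.01285065141896168 j6 -62.00474650133694 t6 0.11744457297027111
```

Call:
apply_moves(
  deltas=[
    {"tx":0,"ty":0,"tz":0,"turn":0.02,"gripper":0.0},
  ],
)

```text
time_s: 9.85
tcp_pos: [0.6094, -0.0263, 0.209]
eef_rot: [-90.0, 0.0, 42.7]
contact_force: [-3.7, -0.4, 7.7]
gripper_width: 0.0126
```

```bash
python3 st.py
```

```text
9.85 [ 0.6094 -0.0263  0.209 ] [-89.9893   0.0435  42.6781] F [-3.685  -0.3676  7.7199] M [0.2568 1.5382 0.4482] 0.012637416012259066 j6 -63.184502203916395 t6 -0.11461726622655988
```

Call:
apply_moves(
  deltas=[
    {"tx":0,"ty":0,"tz":0,"turn":0.02,"gripper":0.0},
  ],
)

```text
time_s: 9.95
tcp_pos: [0.6094, -0.0263, 0.209]
eef_rot: [-90.0, 0.0, 41.5]
contact_force: [-3.5, 0.9, 7.1]
gripper_width: 0.0124
```

```bash
python3 st.py
```

```text
9.95 [ 0.6094 -0.0263  0.209 ] [-89.9911   0.0451  41.5297] F [-3.4802  0.8692  7.058 ] M [0.1844 1.5027 0.4596] 0.012406426338429411 j6 -64.33491761010261 t6 -0.1446073455736041
```

Call:
apply_moves(
  deltas=[
    {"tx":0,"ty":0,"tz":0,"turn":0,"gripper":0.03},
    {"tx":0,"ty":0,"tz":0,"turn":0,"gripper":0.06},
    {"tx":0,"ty":0,"tz":0,"turn":0,"gripper":0.06},
    {"tx":0,"ty":0,"tz":0,"turn":0,"gripper":0.06},
    {"tx":0,"ty":0,"tz":0,"turn":0,"gripper":0.06},
  ],
)

```text
time_s: 10.45
tcp_pos: [0.6099, -0.0262, 0.2082]
eef_rot: [-90.0, 0.0, 41.5]
contact_force: [0.3, 0.1, 0.4]
gripper_width: 0.0469
```

```bash
python3 avg.py; python3 st.py; python3 - <<'E'
from h import *
p,d=capture("wrist");cv2.imwrite("pics/w5.png",p[:,:,::-1])
E
```

```text
[ 0.016  0.027 -0.013 -0.049  0.022 -0.006  0.024  0.031] [-0.005  0.036  0.007  0.197 -0.161  0.081] 10.85 [-9.00028003e+01 -2.05561771e-03  4.15271443e+01]
10.85 [ 0.61   -0.0263  0.2085] [-90.0028  -0.0021  41.5271] F [-0.5695 -0.4156  0.8146] M [-0.0084 -0.0194  0.0255] 0.05992651904606599 j6 -64.31924100446123 t6 0.00011295669082755921
```

View pics/w5.png

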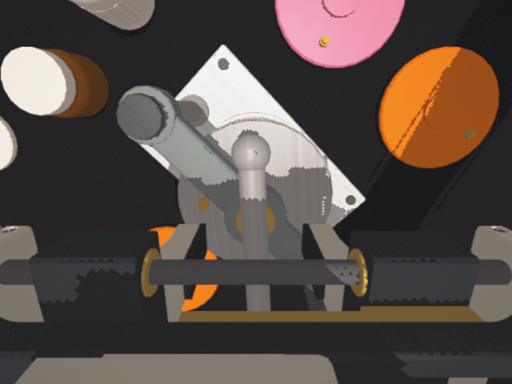

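Call:
apply_moves(
  deltas=[
    {"tx":0,"ty":-0.02,"tz":0,"turn":0,"gripper":0.07},
    {"tx":0,"ty":-0.05,"tz":0,"turn":0,"gripper":0.08},
    {"tx":0,"ty":-0.09,"tz":0,"turn":0,"gripper":0.08},
    {"tx":0,"ty":-0.13,"tz":0,"turn":0,"gripper":0.08},
  ],
)

```text
time_s: 11.3
tcp_pos: [0.6096, -0.0263, 0.3397]
eef_rot: [-90.0, 0.0, 41.5]
contact_force: [0.6, 1.0, 0.1]
gripper_width: 0.079
```

Call:
apply_moves(
  deltas=[
    {"tx":-0.04,"ty":0,"tz":0.0,"turn":0,"gripper":0.08},
    {"tx":-0.08,"ty":0,"tz":0.0,"turn":0,"gripper":0.08},
    {"tx":-0.12,"ty":0,"tz":0,"turn":0,"gripper":0.08},
    {"tx":-0.15,"ty":0,"tz":0,"turn":0,"gripper":0.08},
  ],
)

```text
time_s: 11.7
tcp_pos: [0.4959, -0.1268, 0.3388]
eef_rot: [-90.0, -0.0, 41.5]
contact_force: [1.5, -0.7, 0.2]
gripper_width: 0.0799
```

```bash
python3 st.py; python3 - <<'E'
from h import *
for n in("scene","top"):
    p,d=capture(n);c=p[90:280,130:340] if n=="scene" else p[150:300,170:410]
    cv2.imwrite(f"pics/{n}6.png",cv2.resize(c[:,:,::-1],None,fx=3.2,fy=3.2,interpolation=cv2.INTER_CUBIC))
E
```

```text
11.7 [ 0.4959 -0.1268  0.3388] [-90.0209  -0.0309  41.5192] F [ 1.4933 -0.7261  0.1586] M [-0.0181 -0.0602 -0.0099] 0.07992687916728987 j6 -56.1476266941759 t6 -0.47560298815369606
```

View pics/scene6.png

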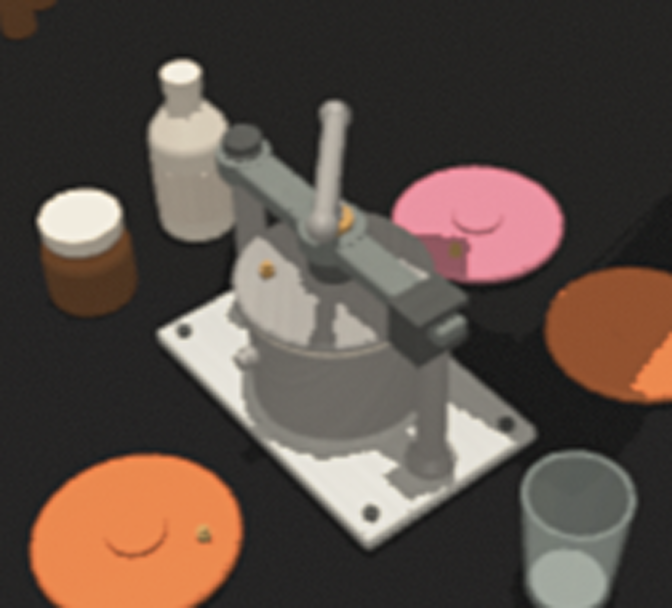

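View pics/top6.png

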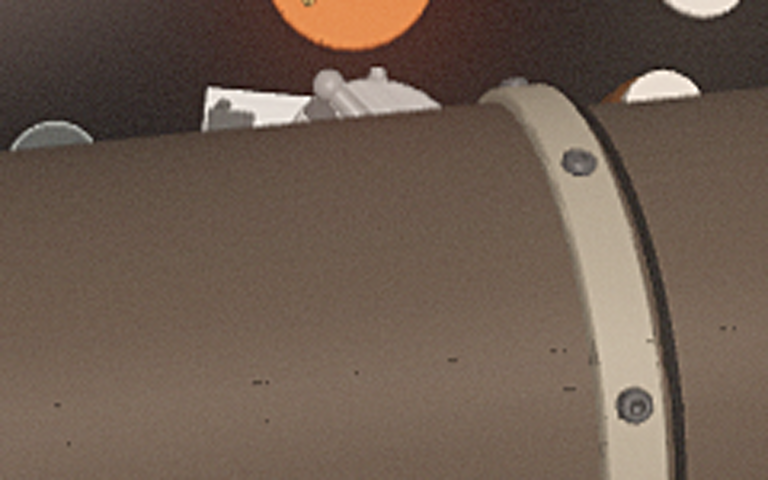

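```bash
python3 - <<'E'
from h import *
P=np.array([.6013,-.1258])
for y in(-.03,0,.04,.08):
    a=np.radians(86.2)+y; q=proj("scene",[*(P+.22*np.array([np.cos(a),np.sin(a)])),.157]); print(y,(q-[130,90])*3.2)
p=cv2.imread("pics/scene6.png")[260:400,360:500];cv2.imwrite("pics/tip6.png",cv2.resize(p,None,fx=4,fy=4,interpolation=cv2.INTER_CUBIC))
E
```

```text
-0.03 [445.93835703 338.80077863]
0 [454.29504832 333.88483599]
0.04 [465.0145059  327.10620307]
0.08 [475.23496197 320.08861688]
```

View pics/tip6.png

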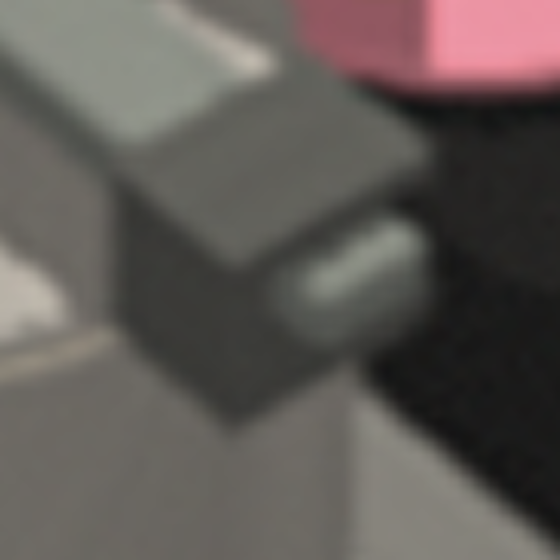

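```bash
python3 -c "
from h import *
r.close_job()"
```

```text
the job is handed in; nothing more can be done
```

The pot is closed and I have handed the job in. The gripper held the T-handle's bar, swung the arm home into its catch, turned the handle clockwise, and let go.

- **Arm home:** I pushed it against the stop with about 9 N. After release, the arm's end sat at pixel (452, 335) in the enlarged scene picture, where 0 rad predicts (454, 334).
- **Tightness:** The handle ran free at about 0.3 N m, and the pad met the lid after about 2.3 to 2.5 rad. I stopped after about 2.8 rad. The last three readings while turning were 0.47, 0.45 and 0.46 N m, or about 125–135 N by your figures. With the handle released, the sensor read 0.01 N m, so it had no offset to correct for.
- **Torque scatter:** Single torque readings scattered by about 0.03 N m, so the contact angle is known only to roughly 0.15 rad. Just before contact, the free-running readings dipped to 0.19–0.29 N m, and I did not find out why. Both the torque and the contact angle still put the final force inside the snug range.
- **Surroundings:** The last scene picture showed the lid seated and the beaker, bottle and jar where they had been, judged by eye. The arm blocked most of the last top view, so it added little. The gripper is clear of everything; the job was handed in at about 12 s.

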